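Return a plug gauge to its graded block

ROBOT

A 6-joint arm with a two-finger parallel gripper is mounted at the origin on the work surface. World frame = base frame: x ahead of the robot, y to its left, z up, the work surface at z = 0. Lengths are in mm, angles in rad, forces in N, time in s.
With the tool pointing down it reaches from about 350 to 775 mm from the base axis. Payload 7.3 kg.
Tool frame: the origin (TCP) lies between the finger pads; the fingertips stand 14 mm ahead of it and the grasp point (between the pads) lies 5 mm behind it; z points along the fingers, y is the line along which they close (so a half turn about z gives the same grasp; the last joint's range is limited). The gripper opens to 92 mm and grips with 3 to 60 N. Pads are 19 mm wide; open, the fingers measure 130 mm over their backs; the gripper's body (75 mm by 190 mm) begins 47 mm behind the grasp point.
Start: joints at [1.036, 0.342, 1.524, -0, 1.275, -0.146], TCP at [199.004, 485.843, 218.941] pointing down, gripper open.
Joint ranges: [-2.53, 2.53], [-0.77, 2.02], [0.04, 2.7], [-1, 4.14], [0.28, 2.66], [-3.11, 3.11]. Speed limits (rad/s): [2.57, 2.57, 3.14, 3.14, 3.14, 3.14].

INTERFACE

Orientations are given as [roll, pitch, yaw] about the fixed x, y, z axes, in that order (R = Rz(yaw) Ry(pitch) Rx(roll)).
In Python, from plant import get_obs, cams, close_job gives the robot as it stands. The module is installed in compiled form; this text tells all that it offers.
- The arm moves only by the shell command python3 -m creep 'ROWS'. ROWS is JSON, a list of rows, each an object of numbers: "hand": the opening, from 0 (shut) to 1 (fully open); "tx", "ty", "tz": the shift along the tool's x, y, z in m; "spin": the turn about the tool's z in degrees. In form: [{"hand": .., "tx": .., "ty": .., "tz": .., "spin": ..}, ...]. A call has 1 to 5 rows; each row shifts and turns the commanded pose from where the row before left it, along the tool's axes as they then stand; what a row does not reach is not made up. A row lasts 1/8 s, in which the tool goes at most 62.5 mm and 10.7 degrees, less where a joint would pass 70% of its speed; a pose out of reach is approached as far as the arm can. A call is refused whole if a number of a shift passes 0.0625 or a number of a turn 10.7, either way. A call with a gripper value outside its range is refused whole. The fingers move at their own pace and stop on an object; the grip force is fixed at half the most. Time passes only in rows, so rows that do not move let the fingers close. It gives the time, the measured TCP pose, the force, the opening and the grip force at its end, in the units of the state.
- get_obs(): the state, without advancing time (a new reading comes with each control period).
- cams.capture(name): name is "scene" or "top"; returns a dict with "color" (480x640x3 uint8, red, green, blue), "K" (3x3 intrinsics, pixels), "R" (3x3) and "t" (3): a world point X has camera coordinates R X + t. Camera axes: x right, y down, z forward; pixel columns grow to the right and rows downward; lengths in mm; the calibration is good to about 2 mm. A picture is of the moment at which its call begins. There is no depth.
- close_job(): hands the job in; it is judged then, once.
The state is a dict: "time": time; "joint_positions": joint angles; "dq": joint speeds; "tau": joint torques, N m; "tool_pos": TCP position; "tcp_rot": TCP orientation; "contact_force": force on the tool from outside, world axes, zero at the start; "moment": the same for the moment, N m; "grip_width": finger opening in mm; "finger_force": force on a finger pad.
Only numpy, scipy, OpenCV 4.12 (cv2) and the standard library are available. Lean on these libraries where they do the work, as an engineer would, in place of code of your own. Each camera call takes 0.05 s, during which the arm holds its last target. There are 200 camera calls.

TASK

The plug gauge on the green mat is finished with: put it back in the gauge block, in the empty hole that fits its diameter, upright and fully home with the handle's shoulder resting on the block, then let go. Feel for the hole lightly and keep hold of the gauge until it is home - never ram it on the block or let it drop in. Leave the two gauges on the black mat standing where they are, and do not knock the putter heads about.

Things in the scene. Friction and masses are not known exactly. Their poses are not given: they have to be found in the camera images.
- tray: Shallow wooden tray of the gauge set, 100 (x) by 250 (y) by 30 mm outside, walls 10 mm, holding the pale beech gauge block. Origin: centre of the tray's underside; z up. The block is 60 (x) by 200 (y) mm, its flat top 60 mm above this origin; one row of five round through holes runs along the tray's y, 38 mm apart, graded 12, 15, 18, 21, 24 mm from +y to -y.
- block_mid (a point): Point fixed to the tray, level with the block's top: where the block's middle (its 18 mm hole) would be, were the block central. The block lies loose on a rubber lining, parallel to the tray but up to 5 mm off in the tray's x and in its y. This offset is not measured; all holes share it. Under 20 N sideways it does not shift.
- hole_12 (a point): As hole_15, for the 12 mm hole. This hole already holds its own gauge (white handle, 30 mm wide, standing 60 mm above the block).
- hole_24 (a point): As hole_15, for the 24 mm hole. This hole already holds its own gauge (black handle, 30 mm wide, standing 60 mm above the block).
- mat_green: Green mat, 100 by 100 by 3 mm, fixed to the bench; origin at the centre of its underside. Exactly one of the three gauges stands on it, within 18 mm of its centre in the mat's x and y: the one to put away. The two others stand on a black mat farther to the robot's left.
- hole_15 (a point): Point fixed to the tray, level with the block's top: where the mouth of the 15 mm hole would be, were the block central. The hole is 16 mm wide (1 mm more than its gauge), 45 mm deep, empty at the start; its true centre is off by the block's offset, up to 5 mm in the tray's x and in its y. Height is true.
- gauge_15: Plug gauge: steel plug 15 mm in diameter, 38 mm long, foot bevelled 1 mm; on it a round blue handle, 30 mm in diameter, 60 mm long, its flat underside being the shoulder. Origin: centre of the plug's foot; z up the axis; 98 mm tall, about 122 g. It starts standing on its foot on a mat. Fully home, the shoulder rests on the block, foot 38 mm below its face.
- hole_18 (a point): Point fixed to the tray, level with the block's top: where the mouth of the 18 mm hole would be, were the block central. The hole is 19 mm wide (1 mm more than its gauge), 45 mm deep, empty at the start; its true centre is off by the block's offset, up to 5 mm in the tray's x and in its y. Height is true.
- gauge_18: Plug gauge: steel plug 18 mm in diameter, 38 mm long, foot bevelled 1 mm; on it a round red handle, 30 mm in diameter, 60 mm long, its flat underside being the shoulder. Origin: centre of the plug's foot; z up the axis; 98 mm tall, about 145 g. It starts standing on its foot on a mat. Fully home, the shoulder rests on the block, foot 38 mm below its face.
- hole_21 (a point): Point fixed to the tray, level with the block's top: where the mouth of the 21 mm hole would be, were the block central. The hole is 22 mm wide (1 mm more than its gauge), 45 mm deep, empty at the start; its true centre is off by the block's offset, up to 5 mm in the tray's x and in its y. Height is true.
- gauge_21: Plug gauge: steel plug 21 mm in diameter, 38 mm long, foot bevelled 1 mm; on it a round yellow handle, 30 mm in diameter, 60 mm long, its flat underside being the shoulder. Origin: centre of the plug's foot; z up the axis; 98 mm tall, about 173 g. It starts standing on its foot on a mat. Fully home, the shoulder rests on the block, foot 38 mm below its face.
- putter_a: Bystander: steel blade putter head, about 116 by 36 mm, 80 mm high with its neck; origin under its middle.
- putter_b: Bystander: brass blade putter head, same size.
- putter_c: Bystander: mallet putter head, about 100 by 90 mm, 60 mm high with its neck.
Not all that is in view belongs to the job. Of the things that look like the mat_green, take the one that is farthest to the robot's left at the start. What is shaped like the gauge_21 but purple is not meant.

How it is judged:
By the outcome, as a careful person would: the job done as asked, in the order asked, and still so for the second after the job is handed in, with the robot touching nothing.
It also fails if it takes over 67 s, if anything falls off the work surface, if the arm or the gripper's body presses on something with over 40 N, if the wrist force passes 120 N, or if a joint passes its speed limit or range.

## Working session

There is one attempt and no reset: what is moved stays moved. The work goes in short steps, Python scripts to look and compute and a shell command to move; the robot and the scene stay as the last step left them, time stands still between calls to the robot, and variables do not carry over. Pictures are saved under pics/ and viewed, at most 10 in all, crops included, and the job is handed in when it is done.

```bash
mkdir -p pics; python3 - <<'E'
from plant import get_obs, cams
import cv2,numpy as np,json
o=get_obs(); print({k:np.round(v,3).tolist() for k,v in o.items()})
for n in("scene","top"):
    c=cams.capture(n); cv2.imwrite(f"pics/{n}0.png",c["color"][:,:,::-1])
    np.savez(f"{n}0.npz",**c); print(n,np.round(c["K"],1).tolist(),np.round(-c["R"].T@c["t"]),np.round(c["R"],3).tolist())
E
```

```text
{'time': 0.0, 'joint_positions': [1.036, 0.343, 1.525, -0.0, 1.275, -0.146], 'dq': [0.001, -0.001, 0.001, -0.0, -0.002, 0.0], 'tau': [0.001, -43.125, -24.422, 0.072, 0.056, -0.0], 'tool_pos': [198.782, 485.482, 218.247], 'tcp_rot': [-3.14, -0.0, 2.753], 'contact_force': [-0.523, 0.589, -0.54], 'moment': [-0.03, -0.008, 0.041], 'finger_force': 0.0, 'grip_width': 91.71}
scene [[435.6, 0.0, 315.3], [0.0, 435.6, 236.2], [0.0, 0.0, 1.0]] [ 880. -260.  774.] [[0.736, 0.677, -0.013], [0.571, -0.631, -0.525], [-0.364, 0.379, -0.851]]
top [[618.0, 0.0, 311.1], [0.0, 618.0, 243.8], [0.0, 0.0, 1.0]] [ 416.   69. 1411.] [[0.013, -1.0, 0.016], [-0.992, -0.015, -0.124], [0.125, -0.015, -0.992]]
```

View pics/scene0.png

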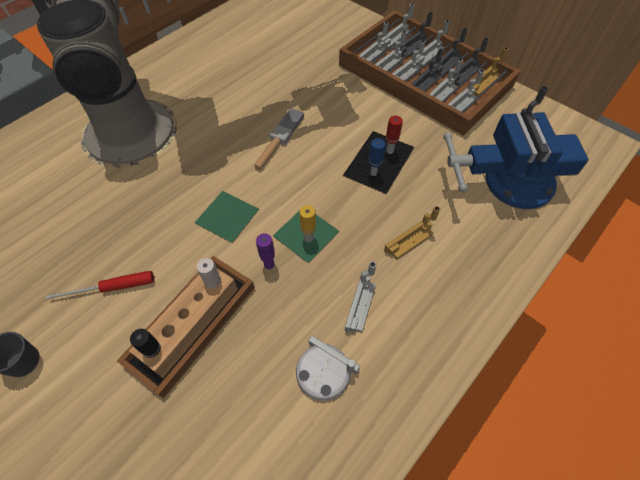

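View pics/top0.png

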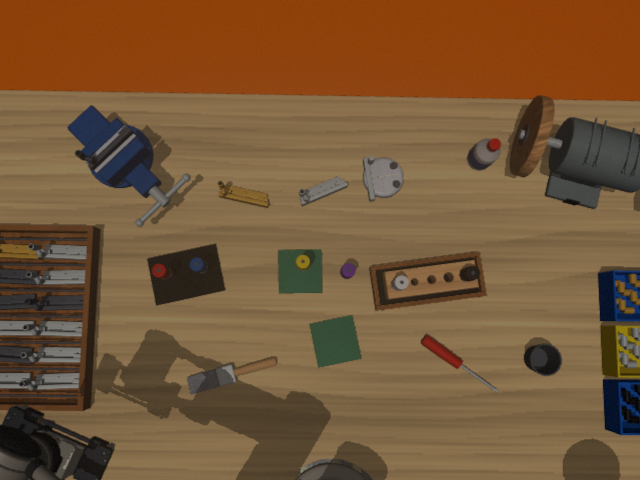

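The yellow gauge (21 mm) stands on the left green mat, at top (303,261) and scene (308,220). The tray is around top (428,280), with the white gauge at (401,283) and the black one at (470,273). The purple decoy is next to the mat at top (348,270). I'll make one enlarged composite of both views.

```bash
cat > h.py <<'E'
import numpy as np,cv2
def load(n): return dict(np.load(n+".npz"))
def ray(c,u,v,z):
    d=c["R"].T@np.linalg.inv(c["K"])@[u,v,1]; o=-c["R"].T@c["t"]
    return o+d*(z-o[2])/d[2]
def proj(c,X):
    p=c["K"]@(c["R"]@np.array(X,float)+c["t"]); return p[:2]/p[2]
def crop(c,u,v,w,h,s): 
    return cv2.resize(c["color"][v:v+h,u:u+w,::-1],None,fx=s,fy=s,interpolation=cv2.INTER_CUBIC)
E
python3 - <<'E'
from h import *
t,s=load("top0"),load("scene0")
a=crop(t,365,245,130,70,6); b=crop(s,118,250,140,145,4)
c=crop(s,270,195,70,90,3); d=crop(t,270,240,50,60,3)
cv2.imwrite("pics/tray_t.png",a)
im=np.zeros((580,800,3),np.uint8); im[:580,:560]=b; im[:270,570:780]=c; im[300:480,570:720]=d
cv2.imwrite("pics/tray_s.png",im)
E
```

```text
(no output)
```

View pics/tray_t.png

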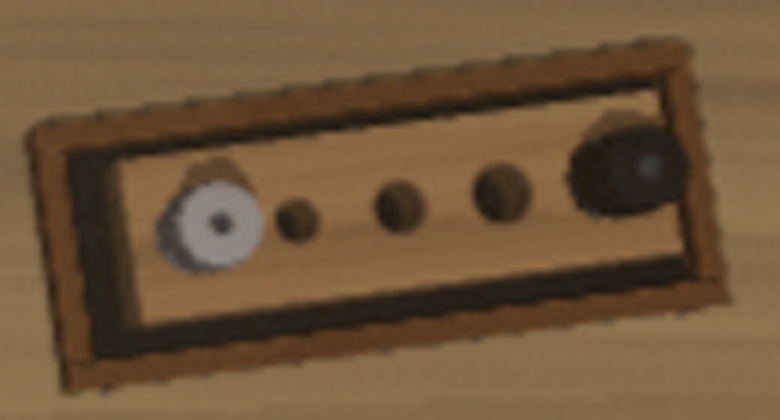

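View pics/tray_s.png

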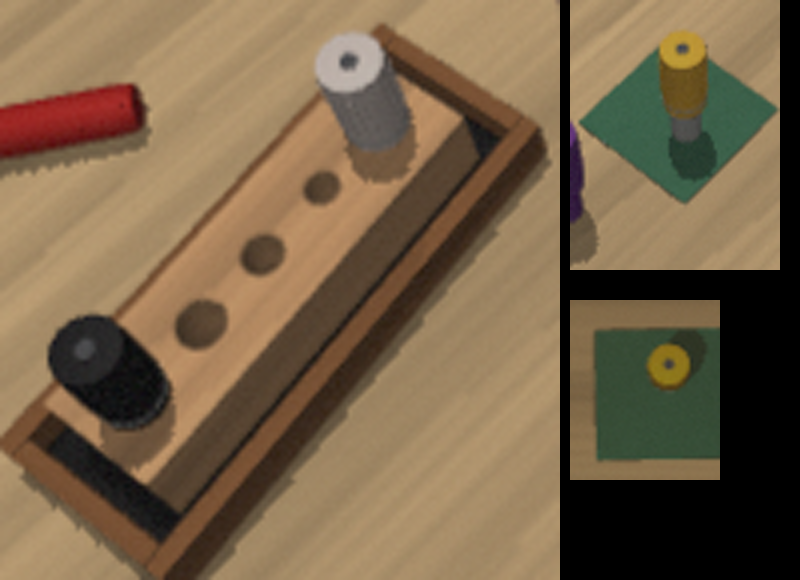

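```bash
python3 - <<'E'
from h import *
t,s=load("top0"),load("scene0")
P={"h15":((297,220),(322,188),60),"h18":((400,207),(263,255),60),"h21":((502,193),(201,324),60),"w":((221,223),(349,62),120),"b":((650,168),(86,349),120)}
f=lambda x,sc,o:(x+.5)/sc-.5+o
for k,(a,b,z) in P.items():
    print(k,ray(t,f(a[0],6,365),f(a[1],6,245),z).round(1),ray(s,f(b[0],4,118),f(b[1],4,250),z).round(1))
print("yel",ray(t,f(99,3,270),f(64,3,240),101).round(1),ray(s,f(112,3,270),f(48,3,195),101).round(1))
E
```

```text
h15 [ 506.5 -177.5   60. ] [ 506.2 -175.2   60. ]
h18 [ 511.7 -215.3   60. ] [ 511.8 -212.8   60. ]
h21 [ 517.4 -252.9   60. ] [ 517.  -250.3   60. ]
w [ 501.  -139.9  120. ] [ 500.8 -137.4  120. ]
b [ 522.4 -290.8  120. ] [ 522.6 -287.6  120. ]
yel [543.5  67.5 101. ] [542.9  70.9 101. ]
```

```bash
cat >> h.py <<'E'
def go(x,y,z,yaw=1.711):
    from plant import get_obs
    o=get_obs(); p=o["tool_pos"]; w=o["tcp_rot"][2]; d=np.array([x,y,z])-p
    print("t",round(o["time"],2),"p",np.round(p,1),"rpy",np.round(o["tcp_rot"],4),"F",np.round(o["contact_force"],1),"M",np.round(o["moment"],2),"w",round(o["grip_width"],1),
     "| tx ty tz mm",np.round([d[0]*np.cos(w)+d[1]*np.sin(w),d[0]*np.sin(w)-d[1]*np.cos(w),-d[2]],1),"spin",round(np.degrees(w-yaw),2))
E
python3 -m creep '[{"spin":10},{"spin":10},{"spin":10},{"spin":10},{"spin":10}]'
python3 -m creep '[{"spin":9.7},{"tx":-0.046,"ty":0.0283},{"tx":-0.046,"ty":0.0283},{"tx":-0.046,"ty":0.0283},{"tx":-0.046,"ty":0.0283}]'
python3 -m creep '[{"tx":-0.046,"ty":0.0283},{"tx":-0.046,"ty":0.0283},{"tx":-0.046,"ty":0.0283},{"tx":-0.046,"ty":0.0283},{"tx":-0.046,"ty":0.0283}]'
python3 -m creep '[{"tz":0},{"tz":0},{"tz":0}]'
python3 -c "from h import *;go(543.2,69.2,66)"
```

```text
t 0.1 p [198.8 485.5 218.3] rpy [-3.1403e+00 -2.0000e-04  2.7528e+00] F [ 1.3 -0.3  0.5] M [-0.    0.   -0.01] w 92.0 | tx ty tz mm [-476.5 -254.7  152.3] spin 59.69invalid input at $[0]: expected keys hand, tx, ty, tz, spin
invalid input at $[0]: expected keys hand, tx, ty, tz, spin
invalid input at $[0]: expected keys hand, tx, ty, tz, spin
invalid input at $[0]: expected keys hand, tx, ty, tz, spin
```

All five keys are required in every row.

```bash

python3 -m creep '[{"hand":1,"tx":0,"ty":0,"tz":0,"spin":10},{"hand":1,"tx":0,"ty":0,"tz":0,"spin":10},{"hand":1,"tx":0,"ty":0,"tz":0,"spin":10},{"hand":1,"tx":0,"ty":0,"tz":0,"spin":10},{"hand":1,"tx":0,"ty":0,"tz":0,"spin":10}]'
python3 -m creep '[{"hand":1,"tx":0,"ty":0,"tz":0,"spin":9.7},{"hand":1,"tx":-0.046,"ty":0.0283,"tz":0,"spin":0},{"hand":1,"tx":-0.046,"ty":0.0283,"tz":0,"spin":0},{"hand":1,"tx":-0.046,"ty":0.0283,"tz":0,"spin":0},{"hand":1,"tx":-0.046,"ty":0.0283,"tz":0,"spin":0}]'
python3 -m creep '[{"hand":1,"tx":-0.046,"ty":0.0283,"tz":0,"spin":0},{"hand":1,"tx":-0.046,"ty":0.0283,"tz":0,"spin":0},{"hand":1,"tx":-0.046,"ty":0.0283,"tz":0,"spin":0},{"hand":1,"tx":-0.046,"ty":0.0283,"tz":0,"spin":0},{"hand":1,"tx":-0.046,"ty":0.0283,"tz":0,"spin":0}]'
python3 -m creep '[{"hand":1,"tx":0,"ty":0,"tz":0,"spin":0},{"hand":1,"tx":0,"ty":0,"tz":0,"spin":0},{"hand":1,"tx":0,"ty":0,"tz":0,"spin":0}]'
python3 -c "from h import *;go(543.2,69.2,66)"
```

```text
time: 0.72
tool_pos: [198.8, 485.6, 218.5]
tcp_rot: [-3.141, 0.001, 1.874]
contact_force: [-0.5, -0.1, 0.5]
grip_width: 91.6
finger_force: 0.0
time: 1.35
tool_pos: [337.5, 318.0, 218.7]
tcp_rot: [-3.141, 0.0, 1.711]
contact_force: [0.6, 0.7, -0.1]
grip_width: 92.3
finger_force: 0.0
time: 1.98
tool_pos: [509.7, 109.9, 218.6]
tcp_rot: [-3.141, -0.0, 1.711]
contact_force: [0.4, -0.3, 0.6]
grip_width: 91.7
finger_force: 0.0
time: 2.35
tool_pos: [508.2, 112.5, 218.9]
tcp_rot: [-3.141, -0.0, 1.712]
contact_force: [0.4, -0.5, -0.3]
grip_width: 91.7
finger_force: 0.0
t 2.35 p [508.2 112.5 218.9] rpy [-3.1412e+00 -3.0000e-04  1.7123e+00] F [ 0.4 -0.5 -0.3] M [-0.01  0.05 -0.02] w 91.7 | tx ty tz mm [-47.8  28.5 152.9] spin 0.08
```

```bash

python3 -m creep '[{"hand":1,"tx":-0.0478,"ty":0.0285,"tz":0,"spin":0},{"hand":1,"tx":0,"ty":0,"tz":0.045,"spin":0},{"hand":1,"tx":0,"ty":0,"tz":0.045,"spin":0},{"hand":1,"tx":0,"ty":0,"tz":0.04,"spin":0},{"hand":1,"tx":0,"ty":0,"tz":0.0229,"spin":0}]'
python3 -m creep '[{"hand":1,"tx":0,"ty":0,"tz":0,"spin":0},{"hand":1,"tx":0,"ty":0,"tz":0,"spin":0},{"hand":1,"tx":0,"ty":0,"tz":0,"spin":0}]'
python3 - <<'E'
from h import *
go(543.2,69.2,66)
from plant import cams
t,s=cams.capture("top"),cams.capture("scene")
np.savez("scene1.npz",**s)
im=np.zeros((600,800,3),np.uint8); im[:480,:480]=crop(s,240,150,120,120,4); im[:300,490:790]=crop(t,260,220,100,100,3)
cv2.imwrite("pics/g.png",im)
E
```

```text
time: 2.98
tool_pos: [542.3, 69.4, 64.2]
tcp_rot: [-3.139, -0.001, 1.713]
contact_force: [0.1, -0.2, 0.5]
grip_width: 91.9
finger_force: 0.0
time: 3.35
tool_pos: [544.7, 68.4, 67.5]
tcp_rot: [3.139, 0.0, 1.711]
contact_force: [-1.0, -0.6, 0.0]
grip_width: 91.8
finger_force: 0.0
t 3.35 p [544.7  68.4  67.5] rpy [3.1389e+00 3.0000e-04 1.7114e+00] F [-1.  -0.6  0. ] M [-0.09  0.03  0.01] w 91.8 | tx ty tz mm [ 1.  -1.4  1.5] spin 0.02
```

View pics/g.png

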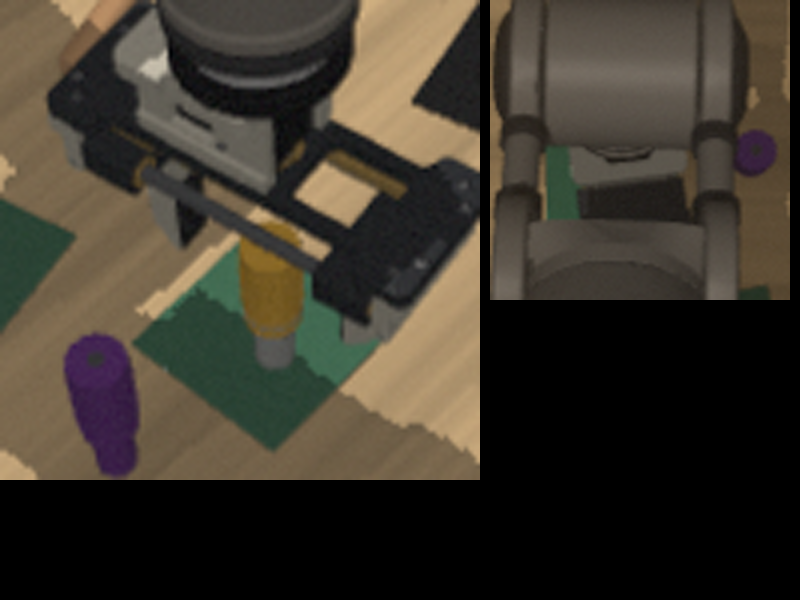

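The yellow gauge stands clear between the open fingers. The purple one, at left in the scene crop (97,400), is untouched, so I'll close.

```bash

python3 -m creep '[{"hand":1,"tx":0,"ty":0,"tz":0,"spin":0},{"hand":1,"tx":0,"ty":0,"tz":0,"spin":0}]'; python3 -c "from h import *;go(543.2,69.2,66)"
python3 -m creep '[{"hand":0,"tx":0,"ty":0,"tz":0,"spin":0},{"hand":0,"tx":0,"ty":0,"tz":0,"spin":0},{"hand":0,"tx":0,"ty":0,"tz":0,"spin":0},{"hand":0,"tx":0,"ty":0,"tz":0,"spin":0},{"hand":0,"tx":0,"ty":0,"tz":0,"spin":0}]'
python3 -m creep '[{"hand":0,"tx":0,"ty":0,"tz":0,"spin":0},{"hand":0,"tx":0,"ty":0,"tz":0,"spin":0},{"hand":0,"tx":0,"ty":0,"tz":0,"spin":0},{"hand":0,"tx":0,"ty":0,"tz":0,"spin":0},{"hand":0,"tx":0,"ty":0,"tz":0,"spin":0}]'
python3 -c "from h import *;go(543.2,69.2,66)"
```

```text
time: 3.7
tool_pos: [544.0, 68.1, 66.2]
tcp_rot: [3.141, -0.0, 1.711]
contact_force: [-0.3, -0.8, 0.5]
grip_width: 92.0
finger_force: 0.0
t 3.7 p [544.   68.1  66.2] rpy [ 3.1412 -0.      1.7107] F [-0.3 -0.8  0.5] M [-0.12  0.05  0.09] w 92.0 | tx ty tz mm [ 1.2 -0.6  0.2] spin -0.02
time: 4.32
tool_pos: [543.9, 68.1, 66.0]
tcp_rot: [3.142, -0.0, 1.711]
contact_force: [-0.6, 0.2, -0.3]
grip_width: 46.5
finger_force: 0.0
time: 4.95
tool_pos: [543.8, 68.1, 66.0]
tcp_rot: [-3.141, -0.0, 1.711]
contact_force: [0.1, 0.6, 0.2]
grip_width: 29.4
finger_force: 30.0
t 4.95 p [543.8  68.1  66. ] rpy [-3.1415e+00 -1.0000e-04  1.7108e+00] F [0.1 0.6 0.2] M [-0.09  0.17 -0.03] w 29.4 | tx ty tz mm [ 1.2 -0.5 -0. ] spin -0.01
```

```bash

python3 -m creep '[{"hand":0,"tx":0,"ty":0,"tz":-0.01,"spin":0},{"hand":0,"tx":0,"ty":0,"tz":-0.035,"spin":0},{"hand":0,"tx":0,"ty":0,"tz":-0.045,"spin":0},{"hand":0,"tx":0,"ty":0,"tz":-0.04,"spin":0},{"hand":0,"tx":0,"ty":0,"tz":-0.02,"spin":0}]'
python3 -m creep '[{"hand":0,"tx":-0.02,"ty":-0.0045,"tz":0,"spin":0},{"hand":0,"tx":-0.04,"ty":-0.009,"tz":0,"spin":0},{"hand":0,"tx":-0.05,"ty":-0.0113,"tz":0,"spin":0},{"hand":0,"tx":-0.05,"ty":-0.0113,"tz":0,"spin":0},{"hand":0,"tx":-0.05,"ty":-0.0113,"tz":0,"spin":0}]'
python3 -m creep '[{"hand":0,"tx":-0.05,"ty":-0.0113,"tz":0,"spin":0},{"hand":0,"tx":-0.034,"ty":-0.0077,"tz":0,"spin":0},{"hand":0,"tx":-0.02,"ty":-0.0046,"tz":0,"spin":0},{"hand":0,"tx":0,"ty":0,"tz":0,"spin":0},{"hand":0,"tx":0,"ty":0,"tz":0,"spin":0}]'
python3 -m creep '[{"hand":0,"tx":0,"ty":0,"tz":0,"spin":0},{"hand":0,"tx":0,"ty":0,"tz":0,"spin":0},{"hand":0,"tx":0,"ty":0,"tz":0,"spin":0},{"hand":0,"tx":0,"ty":0,"tz":0,"spin":0}]'
python3 -c "from h import *;go(517.4,-252.7,133)"
```

```text
time: 5.58
tool_pos: [544.7, 68.1, 219.2]
tcp_rot: [3.137, 0.001, 1.711]
contact_force: [-0.2, 0.2, -2.2]
grip_width: 29.5
finger_force: 30.0
time: 6.2
tool_pos: [525.9, -147.9, 216.6]
tcp_rot: [3.141, 0.0, 1.711]
contact_force: [1.3, 0.6, -1.4]
grip_width: 29.8
finger_force: 30.0
time: 6.82
tool_pos: [517.6, -251.5, 216.1]
tcp_rot: [3.142, -0.001, 1.712]
contact_force: [0.1, -0.2, -1.6]
grip_width: 29.2
finger_force: 30.0
time: 7.32
tool_pos: [517.5, -252.6, 216.1]
tcp_rot: [3.141, -0.0, 1.711]
contact_force: [0.4, -0.1, -1.4]
grip_width: 29.1
finger_force: 30.0
t 7.33 p [ 517.5 -252.6  216.1] rpy [ 3.1415 -0.      1.7111] F [ 0.4 -0.1 -1.4] M [-0.08  0.05 -0.03] w 29.1 | tx ty tz mm [-0.1 -0.1 83.1] spin 0.0
```

```bash

python3 -m creep '[{"hand":0,"tx":0,"ty":0,"tz":0.015,"spin":0},{"hand":0,"tx":0,"ty":0,"tz":0.03,"spin":0},{"hand":0,"tx":0,"ty":0,"tz":0.025,"spin":0},{"hand":0,"tx":0,"ty":0,"tz":0.012,"spin":0},{"hand":0,"tx":0,"ty":0,"tz":0,"spin":0}]'
python3 -m creep '[{"hand":0,"tx":0,"ty":0,"tz":0,"spin":0},{"hand":0,"tx":0,"ty":0,"tz":0,"spin":0},{"hand":0,"tx":0,"ty":0,"tz":0,"spin":0}]'
python3 - <<'E'
from h import *
go(517.4,-252.7,123)
from plant import cams
t,s=cams.capture("top"),cams.capture("scene")
im=np.zeros((600,800,3),np.uint8); im[:580,:560]=crop(s,118,250,140,145,4); im[:210,570:800]=crop(t,405,245,77,70,3)[:210,:230]
cv2.imwrite("pics/p.png",im)
E
```

```text
time: 7.95
tool_pos: [516.9, -252.5, 133.0]
tcp_rot: [-3.14, -0.001, 1.711]
contact_force: [0.5, 0.7, -1.8]
grip_width: 29.4
finger_force: 30.0
time: 8.32
tool_pos: [517.7, -252.9, 134.7]
tcp_rot: [3.141, 0.001, 1.711]
contact_force: [-0.9, -0.7, -2.2]
grip_width: 29.1
finger_force: 30.0
t 8.32 p [ 517.7 -252.9  134.7] rpy [3.1406e+00 8.0000e-04 1.7109e+00] F [-0.9 -0.7 -2.2] M [-0.08  0.08  0.03] w 29.1 | tx ty tz mm [ 0.2 -0.3 11.7] spin -0.01
```

View pics/p.png

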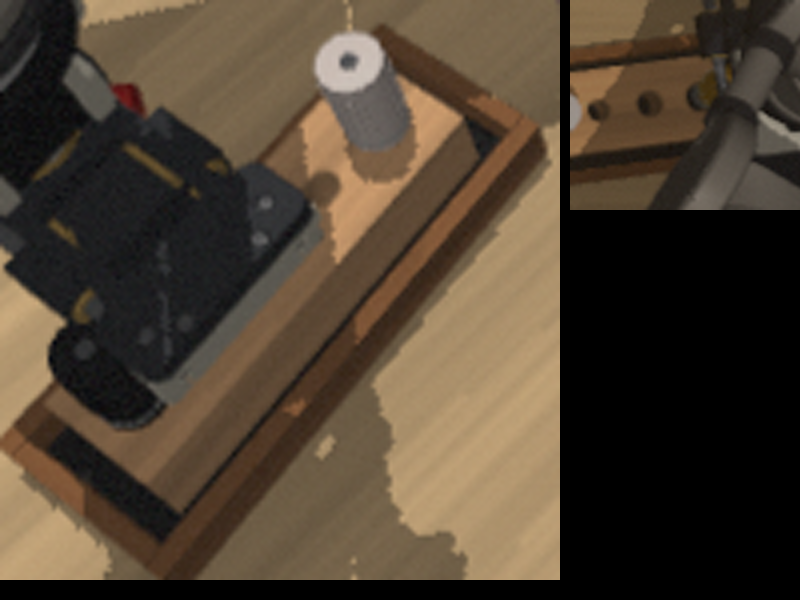

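The gripper hides the gauge. At scene crop (105,370) the black handle is undisturbed, so I'll go down by feel.

```bash

python3 -m creep '[{"hand":0,"tx":0,"ty":0,"tz":0.003,"spin":0},{"hand":0,"tx":0,"ty":0,"tz":0.003,"spin":0},{"hand":0,"tx":0,"ty":0,"tz":0.002,"spin":0},{"hand":0,"tx":0,"ty":0,"tz":0.001,"spin":0},{"hand":0,"tx":0,"ty":0,"tz":0,"spin":0}]'
python3 -m creep '[{"hand":0,"tx":0,"ty":0,"tz":0.001,"spin":0},{"hand":0,"tx":0,"ty":0,"tz":0.001,"spin":0},{"hand":0,"tx":0,"ty":0,"tz":0,"spin":0}]'
python3 -c "from h import *;go(517.4,-252.7,123)"
```

```text
time: 9.05
tool_pos: [517.4, -252.7, 124.9]
tcp_rot: [-3.141, -0.0, 1.711]
contact_force: [0.3, -0.5, -3.3]
grip_width: 29.7
finger_force: 30.0
time: 9.43
tool_pos: [517.4, -252.7, 122.9]
tcp_rot: [-3.142, -0.0, 1.711]
contact_force: [-0.9, -0.1, -1.1]
grip_width: 28.9
finger_force: 30.0
t 9.43 p [ 517.4 -252.7  122.9] rpy [-3.1415e+00 -1.0000e-04  1.7108e+00] F [-0.9 -0.1 -1.1] M [-0.    0.05  0.  ] w 28.9 | tx ty tz mm [ 0.   0.  -0.1] spin -0.01
```

```bash

for i in 1 2; do python3 -m creep '[{"hand":0,"tx":0,"ty":0,"tz":0.001,"spin":0},{"hand":0,"tx":0,"ty":0,"tz":0,"spin":0}]'
python3 -c "from h import *;go(517.4,-252.7,123)"; done
```

```text
time: 9.68
tool_pos: [517.4, -252.7, 121.9]
tcp_rot: [-3.142, -0.0, 1.711]
contact_force: [0.6, -0.3, -2.6]
grip_width: 29.5
finger_force: 30.0
t 9.68 p [ 517.4 -252.7  121.9] rpy [-3.1415e+00 -2.0000e-04  1.7109e+00] F [ 0.6 -0.3 -2.6] M [-0.04  0.01 -0.01] w 29.5 | tx ty tz mm [-0.   0.  -1.1] spin -0.01
time: 9.93
tool_pos: [517.4, -252.7, 120.9]
tcp_rot: [-3.141, -0.0, 1.711]
contact_force: [0.2, -0.5, -2.2]
grip_width: 29.4
finger_force: 30.0
t 9.93 p [ 517.4 -252.7  120.9] rpy [-3.1415e+00 -2.0000e-04  1.7108e+00] F [ 0.2 -0.5 -2.2] M [-0.09  0.01 -0.03] w 29.4 | tx ty tz mm [ 0.   0.  -2.1] spin -0.01
```

No force yet and it's about 2 mm below the face, so it looks like it's entering.

```bash

python3 -m creep '[{"hand":0,"tx":0,"ty":0,"tz":0.001,"spin":0},{"hand":0,"tx":0,"ty":0,"tz":0.001,"spin":0},{"hand":0,"tx":0,"ty":0,"tz":0,"spin":0}]'
python3 -c "from h import *;go(517.4,-252.7,85)"
```

```text
time: 10.3
tool_pos: [517.4, -252.7, 118.9]
tcp_rot: [-3.142, -0.0, 1.711]
contact_force: [0.3, 0.7, -1.7]
grip_width: 29.6
finger_force: 30.0
t 10.3 p [ 517.4 -252.7  118.9] rpy [-3.1415e+00 -2.0000e-04  1.7108e+00] F [ 0.3  0.7 -1.7] M [-0.09  0.03 -0.01] w 29.6 | tx ty tz mm [ 0.   0.  33.9] spin -0.01
```

```bash

python3 -m creep '[{"hand":0,"tx":0,"ty":0,"tz":0.002,"spin":0},{"hand":0,"tx":0,"ty":0,"tz":0.002,"spin":0},{"hand":0,"tx":0,"ty":0,"tz":0.002,"spin":0},{"hand":0,"tx":0,"ty":0,"tz":0.002,"spin":0},{"hand":0,"tx":0,"ty":0,"tz":0,"spin":0}]'
python3 -c "from h import *;go(517.4,-252.7,85)"
```

```text
time: 10.92
tool_pos: [517.3, -252.7, 110.8]
tcp_rot: [-3.141, -0.0, 1.711]
contact_force: [0.5, -0.4, -2.0]
grip_width: 29.4
finger_force: 30.0
t 10.93 p [ 517.3 -252.7  110.8] rpy [-3.1414e+00 -3.0000e-04  1.7108e+00] F [ 0.5 -0.4 -2. ] M [-0.09  0.07 -0.02] w 29.4 | tx ty tz mm [-0.   0.1 25.8] spin -0.01
```

```bash

python3 -m creep '[{"hand":0,"tx":0,"ty":0,"tz":0.003,"spin":0},{"hand":0,"tx":0,"ty":0,"tz":0.003,"spin":0},{"hand":0,"tx":0,"ty":0,"tz":0.003,"spin":0},{"hand":0,"tx":0,"ty":0,"tz":0.002,"spin":0},{"hand":0,"tx":0,"ty":0,"tz":0,"spin":0}]'
python3 -c "from h import *;go(517.4,-252.7,85)"
```

```text
time: 11.55
tool_pos: [517.3, -252.7, 99.8]
tcp_rot: [-3.141, -0.0, 1.711]
contact_force: [0.1, 0.3, -1.2]
grip_width: 29.7
finger_force: 30.0
t 11.55 p [ 517.3 -252.7   99.8] rpy [-3.1414e+00 -3.0000e-04  1.7109e+00] F [ 0.1  0.3 -1.2] M [-0.06  0.06 -0.02] w 29.7 | tx ty tz mm [-0.   0.1 14.8] spin -0.01
```

```bash

python3 -m creep '[{"hand":0,"tx":0,"ty":0,"tz":0.003,"spin":0},{"hand":0,"tx":0,"ty":0,"tz":0.003,"spin":0},{"hand":0,"tx":0,"ty":0,"tz":0.003,"spin":0},{"hand":0,"tx":0,"ty":0,"tz":0.002,"spin":0},{"hand":0,"tx":0,"ty":0,"tz":0,"spin":0}]'
python3 -c "from h import *;go(517.4,-252.7,85)"
```

```text
time: 12.18
tool_pos: [517.3, -252.7, 88.8]
tcp_rot: [-3.141, -0.0, 1.711]
contact_force: [-0.6, 1.0, -1.2]
grip_width: 29.3
finger_force: 30.0
t 12.18 p [ 517.3 -252.7   88.8] rpy [-3.1413e+00 -4.0000e-04  1.7108e+00] F [-0.6  1.  -1.2] M [-0.07 -0.    0.01] w 29.3 | tx ty tz mm [-0.1  0.1  3.8] spin -0.01
```

Sliding freely. Now the last few mm, in small steps to a light contact.

```bash

python3 -m creep '[{"hand":0,"tx":0,"ty":0,"tz":0.001,"spin":0},{"hand":0,"tx":0,"ty":0,"tz":0.001,"spin":0},{"hand":0,"tx":0,"ty":0,"tz":0.001,"spin":0},{"hand":0,"tx":0,"ty":0,"tz":0,"spin":0}]'
python3 -m creep '[{"hand":0,"tx":0,"ty":0,"tz":0.0005,"spin":0},{"hand":0,"tx":0,"ty":0,"tz":0,"spin":0}]'
python3 -m creep '[{"hand":0,"tx":0,"ty":0,"tz":0.0004,"spin":0},{"hand":0,"tx":0,"ty":0,"tz":0,"spin":0}]'
python3 -c "from h import *;go(517.4,-252.7,85)"
```

```text
time: 12.68
tool_pos: [517.4, -252.7, 85.9]
tcp_rot: [3.142, -0.0, 1.711]
contact_force: [-0.2, 0.3, -2.5]
grip_width: 29.3
finger_force: 30.0
time: 12.92
tool_pos: [517.4, -252.7, 85.5]
tcp_rot: [3.142, -0.0, 1.711]
contact_force: [-0.7, 0.3, -1.7]
grip_width: 29.2
finger_force: 30.0
time: 13.18
tool_pos: [517.4, -252.7, 85.1]
tcp_rot: [3.142, -0.0, 1.711]
contact_force: [0.7, -0.7, -2.1]
grip_width: 29.3
finger_force: 30.0
t 13.18 p [ 517.4 -252.7   85.1] rpy [ 3.1416e+00 -1.0000e-04  1.7108e+00] F [ 0.7 -0.7 -2.1] M [-0.09  0.02  0.04] w 29.3 | tx ty tz mm [ 0.  -0.   0.1] spin -0.01
```

```bash

python3 -m creep '[{"hand":0,"tx":0,"ty":0,"tz":0.0004,"spin":0},{"hand":0,"tx":0,"ty":0,"tz":0,"spin":0}]'
python3 -c "from h import *;go(517.4,-252.7,85)"
```

```text
time: 13.42
tool_pos: [517.5, -252.8, 84.9]
tcp_rot: [3.141, 0.0, 1.711]
contact_force: [-1.1, -0.3, 0.3]
grip_width: 29.8
finger_force: 30.0
t 13.43 p [ 517.5 -252.8   84.9] rpy [3.1414e+00 1.0000e-04 1.7109e+00] F [-1.1 -0.3  0.3] M [-0.05  0.2  -0.03] w 29.8 | tx ty tz mm [ 0.1 -0.  -0.1] spin -0.01
```

```bash

python3 -m creep '[{"hand":0,"tx":0,"ty":0,"tz":0.0003,"spin":0},{"hand":0,"tx":0,"ty":0,"tz":0,"spin":0}]'
python3 -c "from h import *;go(517.4,-252.7,85)"
```

```text
time: 13.68
tool_pos: [517.5, -252.9, 84.8]
tcp_rot: [3.141, 0.0, 1.711]
contact_force: [-1.3, 0.6, 4.1]
grip_width: 29.7
finger_force: 30.0
t 13.68 p [ 517.5 -252.9   84.8] rpy [3.1412e+00 3.0000e-04 1.7108e+00] F [-1.3  0.6  4.1] M [0.02 0.38 0.  ] w 29.7 | tx ty tz mm [ 0.2 -0.1 -0.2] spin -0.01
```

Shoulder contact (about 6 N up) comes at the expected height, so I'll release and retreat.

```bash

python3 -m creep '[{"hand":0.5,"tx":0,"ty":0,"tz":0,"spin":0},{"hand":0.8,"tx":0,"ty":0,"tz":0,"spin":0},{"hand":0.8,"tx":0,"ty":0,"tz":0,"spin":0},{"hand":0.8,"tx":0,"ty":0,"tz":0,"spin":0},{"hand":0.8,"tx":0,"ty":0,"tz":0,"spin":0}]'
python3 -m creep '[{"hand":0.8,"tx":0,"ty":0,"tz":-0.01,"spin":0},{"hand":0.8,"tx":0,"ty":0,"tz":-0.03,"spin":0},{"hand":0.8,"tx":0,"ty":0,"tz":-0.05,"spin":0},{"hand":0.8,"tx":0,"ty":0,"tz":-0.05,"spin":0},{"hand":0.8,"tx":0,"ty":0,"tz":-0.02,"spin":0}]'
python3 -m creep '[{"hand":0.8,"tx":0.05,"ty":0,"tz":0,"spin":0},{"hand":0.8,"tx":0.06,"ty":0,"tz":0,"spin":0},{"hand":0.8,"tx":0.06,"ty":0,"tz":0,"spin":0},{"hand":0.8,"tx":0.06,"ty":0,"tz":0,"spin":0},{"hand":0.8,"tx":0.03,"ty":0,"tz":0,"spin":0}]'
python3 - <<'E'
from h import *
from plant import cams
t,s=cams.capture("top"),cams.capture("scene")
im=np.zeros((600,800,3),np.uint8); im[:435,:420]=crop(s,118,250,140,145,3); im[:350,430:800]=crop(t,330,200,185,175,2)
cv2.imwrite("pics/end.png",im)
E
```

```text
time: 14.3
tool_pos: [517.5, -252.7, 84.3]
tcp_rot: [3.142, -0.0, 1.711]
contact_force: [0.4, 0.8, 0.3]
grip_width: 72.3
finger_force: 0.0
time: 14.92
tool_pos: [518.4, -253.3, 248.8]
tcp_rot: [3.137, 0.004, 1.711]
contact_force: [0.9, -0.3, -0.4]
grip_width: 73.4
finger_force: 0.0
time: 15.55
tool_pos: [480.4, 7.3, 245.5]
tcp_rot: [3.14, -0.0, 1.713]
contact_force: [0.3, 0.2, -0.5]
grip_width: 73.2
finger_force: 0.0
```

View pics/end.png

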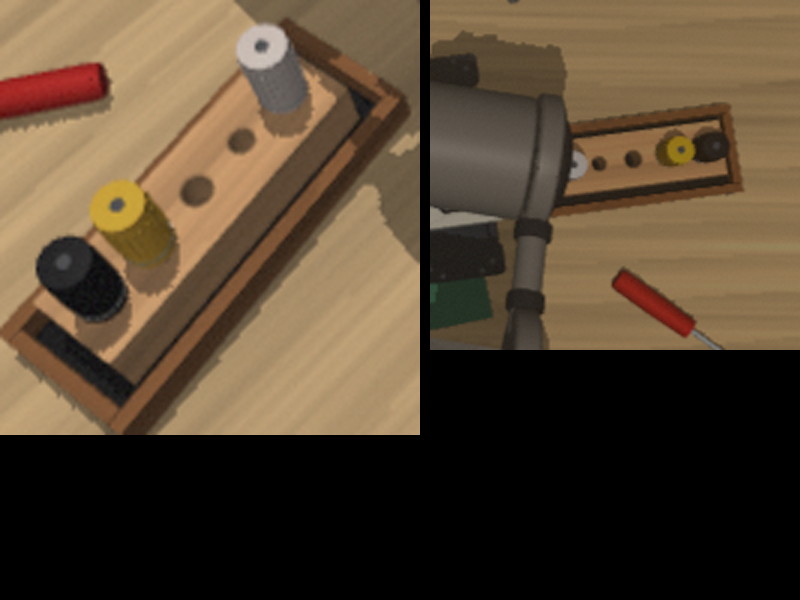

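The yellow gauge is upright and fully home beside the black one, at scene crop (130,225), at the same height as the other handles. Nothing else in view has moved.

```bash
python3 -c "from plant import close_job;print(close_job())"
```

```text
the job is handed in; nothing more can be done
None
```

The yellow 21 mm gauge is back in its hole in the block, upright with its shoulder resting on the face; I let go and handed the job in at about 16 s, with no verdict shown.

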